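# Hang the second product arm on the counter stand

## Robot

A 6-joint arm with a two-finger parallel gripper is mounted at the origin on the work surface. World frame = base frame: x ahead of the robot, y to its left, z up, the work surface at z = 0. Lengths are in mm, angles in rad, forces in N, time in s.
With the tool pointing down it reaches from about 350 to 875 mm from the base axis. Payload 4.2 kg.
Tool frame: the origin (TCP) lies between the finger pads; the fingertips stand 17 mm ahead of it and the grasp point (between the pads) lies 2 mm behind it (nose_length is the distance from the TCP to the fingertips, in mm); z points along the fingers, y is the direction in which the jaws open and shut (so a half turn about z gives the same grasp; the last joint's range is limited). The gripper opens to 85 mm and grips with 20 to 120 N. Pads are 22 mm wide; open, the fingers measure 114 mm over their backs; the gripper's body (76 mm by 85 mm) begins 54 mm behind the grasp point. The pads swing forward as they close: fully open they stand 13 mm farther back than shut.
Start: joints at [1.407, 0.385, 0.008, 0, -1.194, -0.259], TCP at [256.414, 569.957, 248.312] pointing down, gripper open.
Joint ranges: [-3.14, 3.14], [-1.21, 2.06], [-1.07, 1.41], [-3.16, 2.05], [-2.99, -0.16], [-3.1, 3.1]. Speed limits (rad/s): [2.79, 2.79, 3.14, 3.14, 3.14, 3.14].

## Interface

Orientations are given as a unit quaternion [x, y, z, w].
In Python, from bench import * gives the robot as it stands.
- The arm moves only by the tool jog_arm, never from a script. Its argument "increments" is a list of rows, each a list of 4 numbers: the shift along the tool's x, y, z in m, then the turn about the tool's z in degrees. A call has 1 to 10 rows; each row is the pose to reach, as a shift and turn from the pose measured when the call began, along the tool's axes at that moment; what a row does not reach only later rows make up. A row lasts 1/8 s, in which the tool goes at most 62.5 mm and 10.7 degrees, less where a joint would pass 70% of its speed; a pose out of reach is approached as far as the arm can. A call with a gripper value outside its range is refused whole. "hand" is the gripper's target within -1 to 1 (fully open at 1, half-way at 0, shut at -1), set as the call begins (left out, the last holds). The fingers move at their own pace and stop on an object; the grip force is fixed at half the most. Time passes only in rows, so rows that repeat a pose let the fingers close. It gives the time, the measured TCP pose, the force and the opening at its end, in the units of the state.
- read_state(): the state, without advancing time (a new reading comes with each control period).
- get_image(name): name is "scene" or "top" or "wrist"; returns the picture (384x512x3 uint8, red, green, blue); there is no depth.
- calibration(name): a dict with "fx", "fy", "cx", "cy" (pixels), "D" ([k1, k2, p1, p2, k3] as OpenCV has them; the pictures are not rectified), "position" and "rotation" of the camera in the world; the wrist camera has in their place "hand_eye" (4x4, takes a point from camera to tool coordinates, whose origin is the TCP and whose axes are the flange's). Camera axes: x right, y up, looking along -z (the intrinsics and any distortion apply to the point x, -y, -z); pixel columns grow to the right and rows downward; lengths in mm; the calibration is good to about 2 mm. A picture is of the moment at which its call begins: read the wrist's pose just before it. calibration takes no time and is no camera call.
- job_done(): hands the job in, once; it reports no verdict.
The state is a dict: "clock": time; "joints": joint angles; "joint_vel": joint speeds; "joint_efforts": joint torques, N m; "position": TCP position; "ee_rot": TCP orientation; "contact_force": force on the tool from outside, world axes, zero at the start; "wrist_torque": the same for the moment, N m; "gripper_width": finger opening in mm.
Only numpy, scipy, OpenCV 4.12 (cv2) and the standard library are available. Lean on these libraries where they do the work, as an engineer would, in place of code of your own. Each camera call takes 0.05 s, during which the arm holds its last target.

## Task

Hang the loose product arm on the bare side of the counter stand, sticking straight out of that side: keeping its back plate flat on the post, slide its open slot sideways onto the stud until you feel it stop, then let it down so that the stud sits at the top of the notch, and leave it hanging straight there on its own. Feel for the stud and work gently, never forcing or dropping the arm, and leave everything else where it is.

Things in the scene. Friction and masses are not known exactly. Their poses are not given: they have to be found in the camera images.
- product_arm: loose bare-metal product arm, 0.25 to 0.37 kg, standing on its lower edge. Origin: back face of its back plate, mid width, lower edge. x out of the back (to the post when hung), y along the width, z up. Plate 70 wide (y -35 to 35), 98 high, 5 mm thick (x -5 to 0). To hang it: slot onto the stud by moving along its own +y to the stop, then 15 mm down, plate flat on the post throughout.
- tube_mid (a point): grip place, on the product arm: mid section of its tube, 75 mm in front of the plate's back face (x -75), 15 mm above the lower edge. The tube is 15 mm wide (y), 30 high (z 0 to 30) and runs straight from the plate to x -133; at its end a 15 mm upstand and a blue price-ticket plate 30 mm wide. A small gusset stands on the tube by the plate.
- slot_mouth (a point): on the product arm: mouth of the open slot at the plate's +y edge (y 35, z 58 mm), on the back face. The slot is 14 mm high (z 51 to 65), its upper lip flared up over the last 9 mm at the mouth; it runs level from this edge to its closed end at y -6.5. There a notch 13 mm wide (y -6.5 to 6.5) goes up from the slot to z 78.
- seat (a point): on the product arm: where the stud's axis is when the arm hangs fully home: back face, mid width, 73 mm above the lower edge, in the top of the notch. The stud enters the slot 15 mm lower (z 58).
- stand: counter stand, fixed: foot plate 220 x 180 x 8 mm, on it an upright white post with black slots, 40 deep (x), 80 wide (y), 254 mm high. Origin: centre of the underside. The bare side is the post's face at x -20, looking along -x; a like arm already hangs on the other face and sticks out along +x: it stays. The loose arm hangs with its axes parallel to the stand's.
- hole (a point): on the stand: centre of the oblong adjusting hole in the bare face, 175 mm above the bench, axes as the stand's. The stud is clamped tight in this hole at this height but anywhere from 20 mm left to 20 mm right of this point (along y): find it by feel or by sight. The arm's push on stand or stud (all contacts added up) counts as forcing above 25 N; some 4 N is enough to feel the stop.
- under_head (a point): on the stand: point 7.5 mm straight out of the hole's centre, in the plane of the underside of the stud's head. The stud's dark square neck, 10 x 10 mm with level top, stands 7.5 mm out of the face, then comes a round brass head, 20 mm diameter, 6.5 mm thick. The 5 mm plate passes between face and head with 2.5 mm of play.
- navy_carton: navy carton 70 x 120 x 150 mm, stays where it is; origin centre of underside
- orange_carton: orange carton 60 x 100 x 130 mm, stays where it is; origin centre of underside
- bar_tray: red open tray 160 x 120 x 45 mm of wrapped bars, stays where it is; origin centre of underside
- tin: green-labelled tin, 74 mm diameter, 110 mm high, stays where it is; origin centre of underside
- screwdriver: screwdriver lying on the bench, stays where it is
- wrench: wrench lying on the bench, stays where it is
- tape_roll: roll of brown tape, 90 mm diameter, 25 mm high, stays where it is; origin centre of underside
There are look-alikes about, which are no part of the job. Leave any brown or pink look-alike of the product_arm alone.

How it is judged (in metres and radians):
On the way:
1. the arm's slot is slid over the stud at slot height, its plate on the post (x of seat in the frame of hole above -0.005 m and y of seat in the frame of hole between -0.025 and 0.025 m and z of seat in the frame of hole between 0.008 and 0.022 m), for 0.1 s.
At the end, for the whole second after the job is handed in: The product arm hangs at rest on the stud of the bare face: its seat point level with the hole within 3 mm and at most 23.5 mm to either side of it, its plate within 5 mm of the post's face, upright within 0.1 rad, nothing else holding it (x of seat in the frame of hole between -0.005 and 0.002 m and y of seat in the frame of hole between -0.0235 and 0.0235 m and z of seat in the frame of hole between -0.003 and 0.003 m and angle between product_arm's own z axis and vertical below 0.1 rad and linear speed of product_arm below 0.02 m/s); the robot touches nothing.
It fails at once if the arm is forced against the stand or stud (more than 25 N in all) (contact force between product_arm and stand above 25 N).
It fails at once if the product arm is dropped (let go of and falling faster than 0.25 m/s) (contact force between the fingers and product_arm below 0.05 N and linear speed of product_arm above 0.25 m/s).
It fails at once if a carton, tray, tin, tape roll or tool on the bench is moved by more than 20 mm (distance of any of navy_carton, orange_carton, bar_tray, tin, screwdriver, wrench, tape_roll from where it was at the start of the episode above 0.02 m).
It also fails if it takes over 45 s, if anything falls off the work surface, if the arm or the gripper's body presses on something with over 40 N, if the wrist force passes 120 N, or if a joint passes its speed limit or range.

## Working session

There is one attempt and no reset: what is moved stays moved. The work goes in short steps, Python scripts to look and compute and a tool call to move; the robot and the scene stay as the last step left them, time stands still between calls to the robot, and variables do not carry over. Pictures are saved under pics/ and viewed, and the job is handed in when it is done.

Besides the shell and the picture viewer there is one more tool, called after "Emit:" in YAML: its name, and indented under it one key for each argument. jog_arm: Moves the arm, as the interface text tells. Its arguments: {"type":"object","properties":{"increments":{"type":"array"},"hand":{"type":"number"}},"required":["increments"]}

```bash
mkdir -p pics
cat > h.py <<'E'
from bench import *
import numpy as np, cv2
def snap(n,f):
    im=get_image(n); cv2.imwrite('pics/'+f,im[:,:,::-1]); np.save('pics/'+f+'.npy',im); return im
E
python3 - <<'E'
from h import *
s=read_state(); print(s)
for n in ['scene','top','wrist']:
    snap(n,n+'0.png'); print(n,calibration(n))
E
```

```text
{'clock': 0.0, 'joints': array([ 1.40662224e+00,  3.85573400e-01,  6.60102571e-03, -5.10409728e-04,
       -1.19403694e+00, -2.58637988e-01]), 'joint_vel': array([-1.11301418e-04, -9.53262280e-04, -4.46799519e-04,  6.86049772e-05,
        5.89098048e-05,  9.57996649e-04]), 'joint_efforts': array([ 7.40584692e-04, -3.92286229e+01,  1.88398612e+01,  4.18615490e+00,
       -4.66428770e-03,  7.49506825e-06]), 'position': array([256.18275611, 569.46075228, 247.20000311]), 'ee_rot': array([ 9.77716459e-01, -2.09926762e-01, -1.84694178e-04,  1.11646048e-03]), 'contact_force': array([-0.0177929 , -0.72571866,  0.43433161]), 'wrist_torque': array([ 0.02765356, -0.02419281, -0.01086104]), 'gripper_width': 85.30278256547238}
scene {'fx': 480.7404871562594, 'fy': 480.7404871562594, 'cx': 263.84982468000544, 'cy': 200.15674113661296, 'D': array([-0.11360238,  0.        ,  0.        ,  0.        ,  0.        ]), 'position': array([1333.60214332,  934.602421  ,  949.50529379]), 'rotation': array([0.16523369, 0.45164857, 0.8252793 , 0.29601599])}
top {'fx': 458.57741261848537, 'fy': 458.57741261848537, 'cx': 250.4513406618923, 'cy': 192.0591175563862, 'D': array([-0.08441907,  0.        ,  0.        ,  0.        ,  0.        ]), 'position': array([ 363.2513558 ,  -74.70229165, 1541.27892266]), 'rotation': array([ 0.03275802, -0.03394761, -0.70519089,  0.70744631])}
wrist {'fx': 266.3463469932863, 'fy': 266.3463469932863, 'cx': 253.52712503272065, 'cy': 191.12912673911254, 'D': array([0.00791366, 0.        , 0.        , 0.        , 0.        ]), 'hand_eye': array([[ 1.23328897e-03,  9.52419531e-01,  3.04787656e-01,
         7.83283845e+01],
       [ 9.99999238e-01, -1.19100991e-03, -3.24642178e-04,
        -4.18118560e-01],
       [ 5.38095669e-05,  3.04787824e-01, -9.52420275e-01,
        -1.27143916e+02],
       [ 0.00000000e+00,  0.00000000e+00,  0.00000000e+00,
         1.00000000e+00]])}
```

View pics/scene0.png

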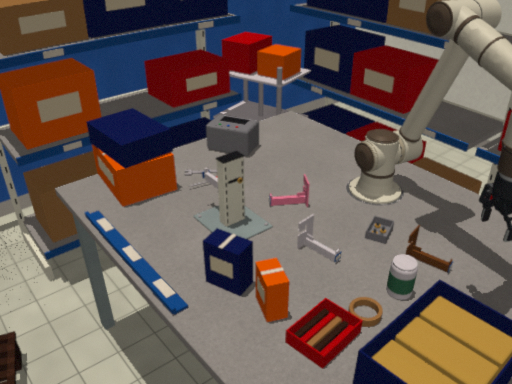

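View pics/top0.png

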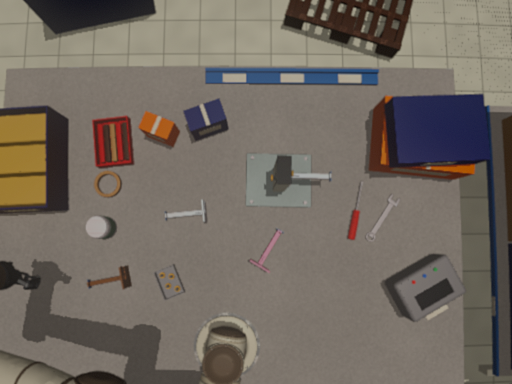

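View pics/wrist0.png

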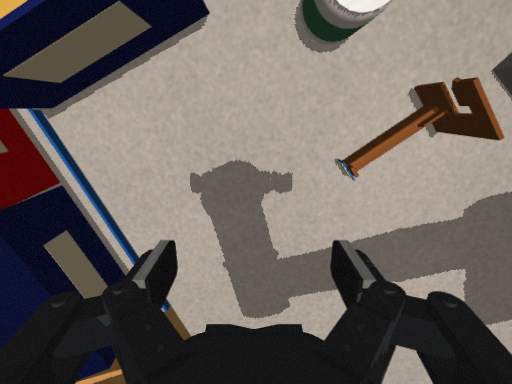

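The scene view shows the grey loose arm at about (318,240), tube toward lower right, and the stand at (232,195), with its bare face toward the viewer's lower right. In the top view the loose arm's plate is at (204,211), its tube runs left to (165,215), and the post is near (279,175) with its own arm pointing right. The brown and pink ones are decoys.

```bash
cat >> h.py <<'E'
from scipy.spatial.transform import Rotation as R
def campose(n,st=None):
    c=calibration(n)
    if n=='wrist':
        T=np.eye(4);T[:3,:3]=R.from_quat(st['ee_rot']).as_matrix();T[:3,3]=st['position']
        M=T@np.array(c['hand_eye']); return c,M[:3,:3],M[:3,3]
    return c,R.from_quat(c['rotation']).as_matrix(),np.array(c['position'])
def K(c): return np.array([[c['fx'],0,c['cx']],[0,c['fy'],c['cy']],[0,0,1.]])
def ray(n,px,z,st=None):
    c,Rm,p=campose(n,st)
    u=cv2.undistortPoints(np.array(px,float).reshape(-1,1,2),K(c),c['D']).reshape(-1,2)
    d=np.c_[u[:,0],-u[:,1],-np.ones(len(u))]@Rm.T
    return p+d*((z-p[2])/d[:,2])[:,None]
def proj(n,P,st=None):
    c,Rm,p=campose(n,st); q=(np.atleast_2d(P)-p)@Rm; q=q*[1,-1,-1]
    return cv2.projectPoints(q.reshape(-1,1,3),np.zeros(3),np.zeros(3),K(c),c['D'])[0].reshape(-1,2)
def crop(f,x0,y0,x1,y1,k,out):
    im=cv2.imread('pics/'+f)[y0:y1,x0:x1]; cv2.imwrite('pics/'+out,cv2.resize(im,None,fx=k,fy=k,interpolation=cv2.INTER_CUBIC))
E
python3 - <<'E'
from h import *
crop('top0.png',155,140,355,240,4,'t1.png')
crop('scene0.png',190,140,350,290,5,'s1.png') if 0 else crop('scene0.png',190,140,350,260,5,'s1.png')
print(ray('top',[[247,153],[311,153],[311,206],[247,207]],8))
print(ray('top',[[204,211],[166,215]],15))
E
```

```text
[[ 641.26298684  -64.95314917    8.        ]
 [ 642.20793115 -282.13378616    8.        ]
 [ 462.07112459 -280.33746511    8.        ]
 [ 458.09361445  -65.65824709    8.        ]]
[[443.80345182  77.57189544  15.        ]
 [429.91136338 204.48945524  15.        ]]
```

View pics/t1.png

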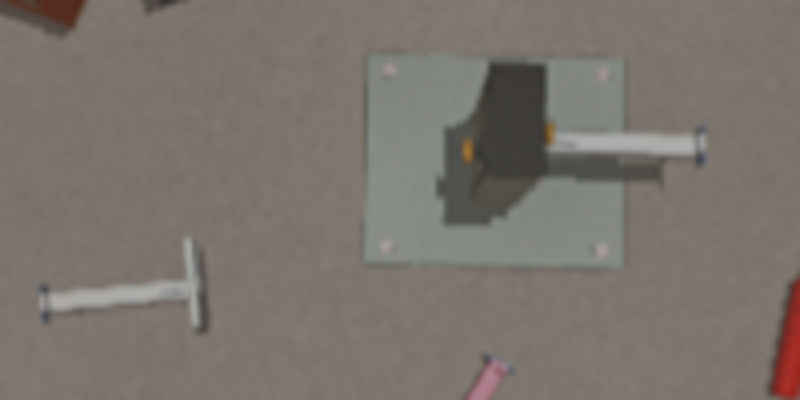

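View pics/s1.png

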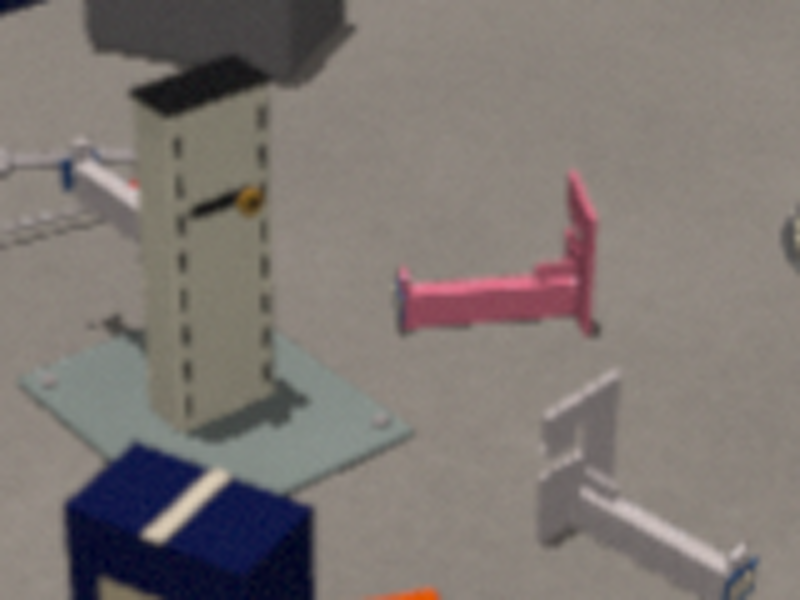

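```bash
cat >> h.py <<'E'
from scipy.optimize import least_squares
def fit(obs,x0,free_z=False):
    # obs: list of (cam, px, local pt, state)
    def res(v,):
        M=R.from_euler('z',v[2]).as_matrix(); out=[]
        for n,px,P,st in obs:
            w=M@np.array(P,float)+[v[0],v[1],0]; out.append(proj(n,w,st)[0]-px)
        return np.concatenate(out)
    s=least_squares(res,x0,x_scale=[10,10,.1]); return s.x,res(s.x).reshape(-1,2).round(1)
E
cat > m1.py <<'E'
from h import *
T=lambda x,y:(155+x/4-.4,140+y/4-.4)
S=lambda x,y:(190+x/5-.4,140+y/5-.4)
f=[('top',T(369,55),(-110,90,8),None),('top',T(625,58),(110,90,8),None),('top',T(624,268),(110,-90,8),None),('top',T(364,264),(-110,-90,8),None),
('top',T(545,64),(20,40,254),None),('top',T(545,177),(20,-40,254),None)]
s=[('scene',S(133,93),(20,40,254),None),('scene',S(152,117),(-20,40,254),None),('scene',S(270,75),(-20,-40,254),None),('scene',S(20,380),(110,90,8),None),('scene',S(412,432),(-110,-90,8),None)]
for o in (f,s,f+s):
    print(*fit(o,[551,-173,-1.57]))
p=[('top',T(188,238),(-2.5,35,98),None),('top',T(202,330),(-2.5,-35,98),None),('top',T(44,303),(-135,0,40),None)]
q=[('scene',S(543,414),(-5,35,98),None),('scene',S(618,371),(-2,-35,98),None),('scene',S(541,543),(-5,35,0),None)]
for o in (p,q,p+q): print(*fit(o,[443,77,-1.5]))
v,_=fit(f+s,[551,-173,-1.57])
M=R.from_euler('z',v[2]).as_matrix()
for y in range(-20,25,5): 
    w=M@[-34,y,175]+[v[0],v[1],0]; print(y,(proj('scene',w)[0]-[190-.4,140-.4])*5,(proj('top',w)[0]-[155-.4,140-.4])*4)
E
python3 m1.py
```

```text
[ 549.99476332 -171.30856018   -1.58367964] [[-0.6 -0.4]
 [ 0.3 -0. ]
 [ 0.4  0.4]
 [-0.2  0.4]
 [ 0.2 -0. ]
 [-0.  -0.3]]
[ 556.08768935 -168.65004539   -1.61723098] [[-1.1 -0.5]
 [ 2.  -0.5]
 [-0.2  0.8]
 [-1.  -0.6]
 [ 0.2  0.7]]
[ 551.89831197 -171.45130863   -1.59079974] [[-0.3 -1.2]
 [ 0.5 -0.4]
 [ 0.2  0.1]
 [-0.4 -0.4]
 [ 0.3 -0.6]
 [-0.1 -1. ]
 [-0.5 -1.1]
 [ 2.9 -1.2]
 [ 0.2 -0.1]
 [-0.8 -0.8]
 [ 0.9 -0.8]]
[441.57418648  68.30996927  -1.45871163] [[ 0.8  0.3]
 [-0.5 -0.6]
 [-0.4  0.4]]
[442.66633615  68.61320428  -1.51304605] [[ 0.5  0.4]
 [ 0.  -0.1]
 [-0.5 -0.3]]
[441.97113701  67.99844832  -1.46369399] [[ 1.   0.2]
 [-0.4 -0.8]
 [-0.3  0. ]
 [ 1.   0.4]
 [-0.3 -0.5]
 [-0.  -0.3]]
-20 [261.0193644  201.06767327] [463.86292412 157.02711564]
-15 [254.72810662 203.47650793] [463.98775007 150.41742945]
-10 [248.41574043 205.89368343] [464.11230876 143.81266404]
-5 [242.08219376 208.31923005] [464.23659983 137.21285737]
0 [235.72739451 210.7531781 ] [464.36062291 130.61804722]
5 [229.35127057 213.19555792] [464.48437763 124.02827118]
10 [222.95374988 215.64639989] [464.60786363 117.44356671]
15 [216.53476034 218.10573438] [464.73108055 110.86397106]
20 [210.09422991 220.57359183] [464.85402804 104.28952135]
```

Emit:
jog_arm:
  increments:
    - [0.034,0.032,0.006,-10]
    - [0.067,0.063,0.012,-20]
    - [0.101,0.095,0.018,-30]
    - [0.135,0.126,0.024,-40]
    - [0.168,0.158,0.03,-50]
    - [0.202,0.19,0.036,-60]
    - [0.236,0.221,0.042,-70]
    - [0.27,0.253,0.048,-80]
    - [0.303,0.284,0.054,-90]
    - [0.337,0.316,0.06,-100]
  hand: 1

```text
clock: 1.4
position: [434.0, 142.0, 187.9]
ee_rot: [0.788, 0.616, -0.001, 0.0]
contact_force: [0.0, 0.2, -0.8]
gripper_width: 85.1
```

Emit:
jog_arm:
  increments:
    - [0,0,0,-10]
    - [0,0,0,-19]
    - [0,0,0,-19]

```text
clock: 1.78
position: [433.9, 141.8, 187.8]
ee_rot: [0.676, 0.737, -0.001, 0.0]
contact_force: [-0.5, 0.1, 0.3]
gripper_width: 85.6
```

Run:
```python
from h import *
import pickle
s=read_state(); pickle.dump(s,open('w1.pkl','wb')); print(s['clock'],s['position'],s['ee_rot'],s['joints'])
snap('wrist','w1.png'); crop('w1.png',0,0,512,384,1.5,'w1b.png')
```

```text
1.775 [433.86704679 141.7552501  187.78249465] [ 6.76338907e-01  7.36590018e-01 -8.76811186e-04  2.43604000e-04] [ 6.73964774e-01  1.56895363e-01 -4.78095506e-01  9.31093505e-04
 -9.37463763e-01  2.55230998e+00]
```

View pics/w1b.png

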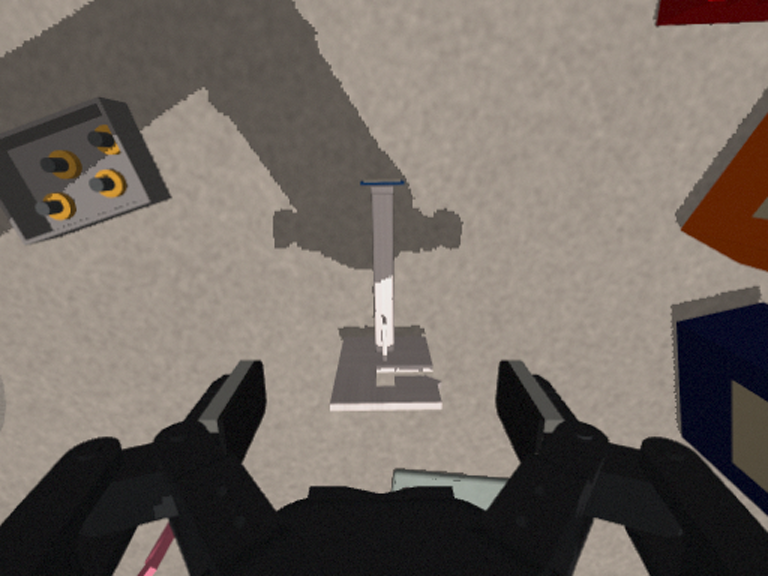

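```bash
cat > m2.py <<'E'
from h import *
import pickle
s=pickle.load(open('w1.pkl','rb'))
W=lambda x,y:(x/1.5-.2,y/1.5-.2)
o=[('wrist',W(330.5,410),(0,-35,98),s),('wrist',W(441.5,410),(0,35,98),s),('wrist',W(331.5,403),(-5,-35,98),s),('wrist',W(440.5,403),(-5,35,98),s),
('wrist',W(373.5,195),(-130,-7.5,30),s),('wrist',W(393,195),(-130,7.5,30),s),('wrist',W(377,369),(-5,-6.5,65),s)]
v,r=fit(o,[442,68,-1.47]); print(v,r)
M=R.from_euler('z',v[2]).as_matrix(); t=M@[-75,0,15]+[v[0],v[1],0]; print('tube',t, 'toolyaw want',np.degrees(v[2])+180)
Rt=R.from_quat(s['ee_rot']).as_matrix(); print('toolyaw',np.degrees(np.arctan2(Rt[1,0],Rt[0,0])), 'shift tool', Rt.T@(t-s['position']))
E
python3 m2.py
```

```text
[444.07753918  69.23868589  -1.47341862] [[ 0.1  0.5]
 [-0.  -0.1]
 [-0.8  0.7]
 [ 0.8  0. ]
 [-0.4 -2.5]
 [ 0.9 -2.7]
 [-0.5  4.9]]
tube [436.78574816 143.88337614  15.        ] toolyaw want 95.57933141900142
toolyaw 94.88357798054763 shift tool [  2.13885954   3.25552013 172.77634405]
```

Emit:
jog_arm:
  increments:
    - [0.002,0.0033,0.03,-0.7]
    - [0.002,0.0033,0.06,-0.7]
    - [0.002,0.0033,0.09,-0.7]
    - [0.002,0.0033,0.115,-0.7]
    - [0.002,0.0033,0.14,-0.7]
    - [0.002,0.0033,0.155,-0.7]
    - [0.002,0.0033,0.165,-0.7]
    - [0.002,0.0033,0.166,-0.7]
  hand: 1

```text
clock: 2.82
position: [436.6, 144.0, 21.4]
ee_rot: [0.672, 0.74, -0.001, 0.0]
contact_force: [0.2, -0.2, 0.4]
gripper_width: 85.2
```

Run:
```python
from h import *
import pickle
s=read_state(); print(s['clock'],s['position'],s['ee_rot'],s['contact_force'])
snap('wrist','w2.png'); crop('w2.png',0,0,512,384,1.5,'w2b.png')
```

```text
2.825 [436.63888458 143.96988214  21.3905408 ] [ 6.72223253e-01  7.40347169e-01 -1.39232102e-03  1.68594503e-04] [ 0.18322215 -0.18788441  0.38432228]
```

View pics/w2b.png

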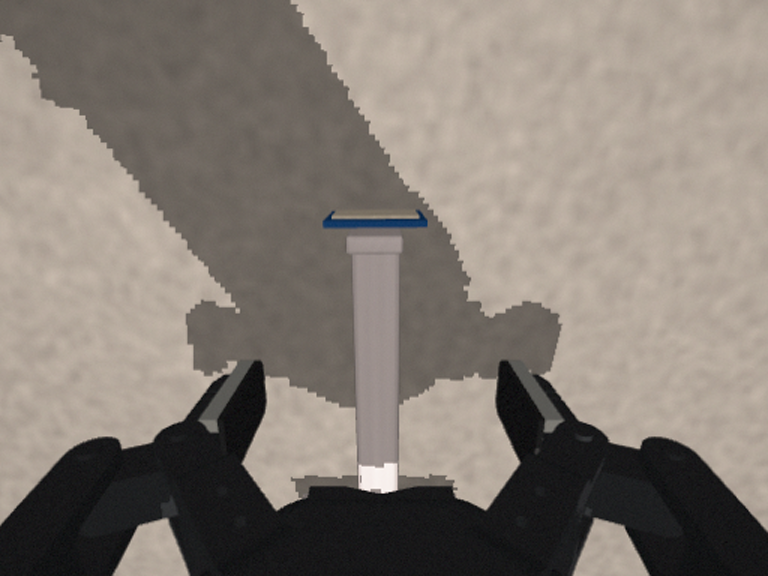

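The wrist view shows the tube centred (column 376 of 768) between the open pads (265 and 497). I'll close on it now.

Emit:
jog_arm:
  increments:
    - [0,0,0,0]
    - [0,0,0,0]
    - [0,0,0,0]
    - [0,0,0,0]
    - [0,0,0,0]
    - [0,0,0,0]
    - [0,0,0,0]
  hand: -1

```text
clock: 3.75
position: [436.9, 144.1, 22.1]
ee_rot: [0.672, 0.74, -0.001, 0.0]
contact_force: [-2.2, 0.6, 5.1]
gripper_width: 14.0
```

Emit:
jog_arm:
  increments:
    - [0,0,-0.015,0]
    - [0,0,-0.04,0]
    - [0,0,-0.07,0]
    - [0,0,-0.1,0]
    - [0,0,-0.12,0]
    - [-0.03,0.004,-0.128,1]
    - [-0.065,0.01,-0.128,2]
    - [-0.1,0.015,-0.128,4]
    - [-0.13,0.02,-0.128,6]
    - [-0.15,0.026,-0.128,6.3]

```text
clock: 5.0
position: [476.6, -3.8, 149.3]
ee_rot: [0.713, 0.702, -0.002, -0.0]
contact_force: [0.0, -0.4, -3.6]
gripper_width: 14.1
```

Run:
```python
from h import *
import pickle
s=read_state(); print(s); pickle.dump(s,open('w3.pkl','wb'))
for n in ('wrist','scene','top'): snap(n,n[0]+'3.png')
crop('w3.png',0,0,512,384,1.5,'w3b.png')
crop('t3.png',190,140,320,230,6,'t3b.png')
crop('s3.png',190,130,320,230,6,'s3b.png')
```

```text
{'clock': 5.0, 'joints': array([ 3.34298844e-01,  2.39220659e-01, -4.85107114e-01,  7.39371731e-04,
       -8.49607571e-01,  2.79142529e+00]), 'joint_vel': array([-0.36333813,  0.09810912,  0.14281658,  0.0024983 , -0.03698435,
        0.33183384]), 'joint_efforts': array([  1.06513683, -29.91865754,  15.61021864,   3.78556073,
        -0.07471935,  -0.23051084]), 'position': array([476.58161773,  -3.79626111, 149.30498585]), 'ee_rot': array([ 7.12522375e-01,  7.01647579e-01, -1.53678069e-03, -4.22531405e-04]), 'contact_force': array([ 1.59609329e-03, -4.20900751e-01, -3.55357062e+00]), 'wrist_torque': array([ 0.15395589, -0.077675  ,  0.05666591]), 'gripper_width': 14.082640234148244}
```

View pics/w3b.png

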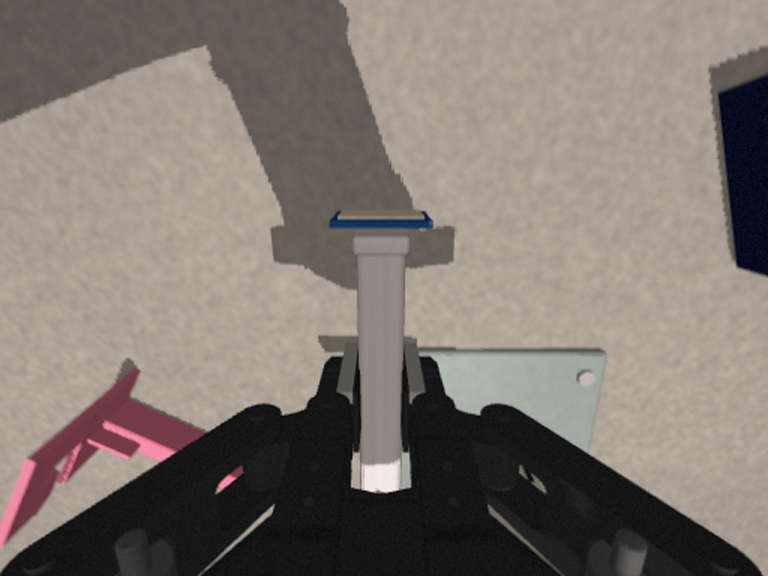

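View pics/t3b.png

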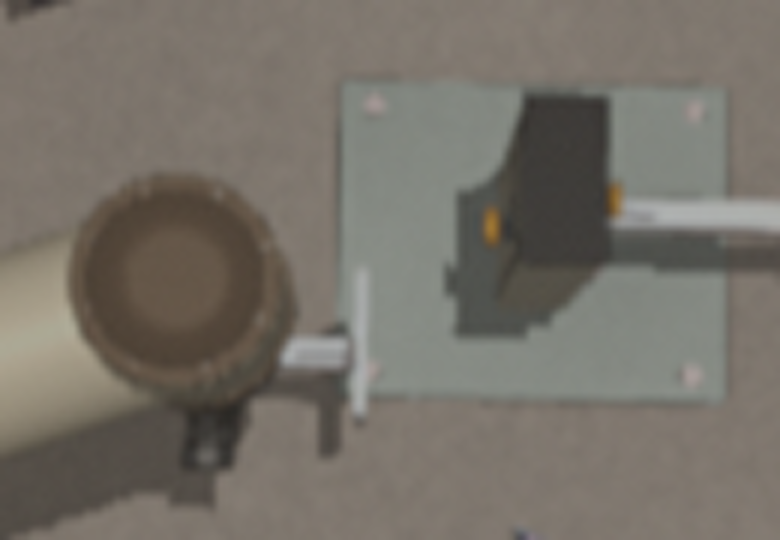

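View pics/s3b.png

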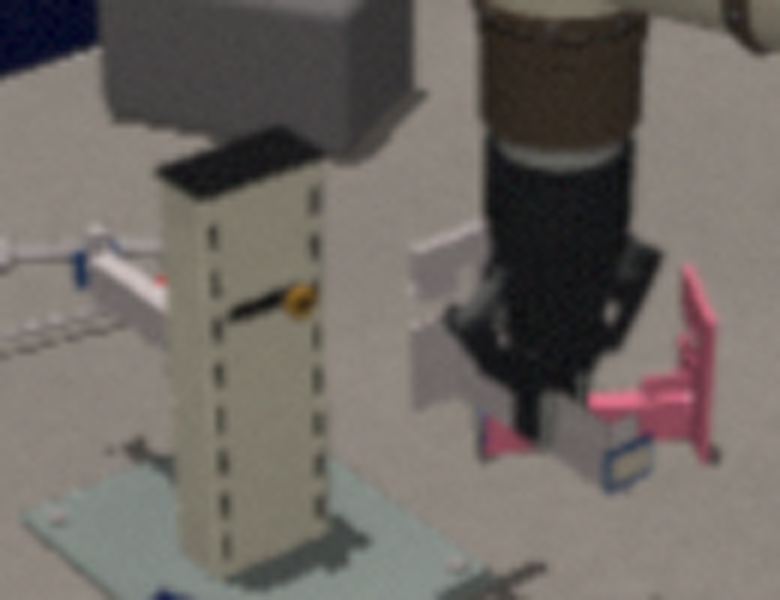

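```bash
cat > m3.py <<'E'
from h import *
import pickle
s=pickle.load(open('w3.pkl','rb'))
im=np.load('pics/w3.png.npy').astype(float)
g=cv2.GaussianBlur(im,(0,0),.8)
# foot edge near row 233, cols 285..398: find max gradient of (G-R)
d=g[:,:,1]-g[:,:,0]
pts=[]
for c in range(285,398,3):
    col=d[220:248,c]; k=np.argmax(np.diff(col)); pts.append((c,220+k+.5))
pts=np.array(pts);print(pts[::6])
w=ray('wrist',pts,8,s)
q=np.polyfit(w[:,0],w[:,1],1); r=w[:,1]-np.polyval(q,w[:,0]); ok=abs(r)<3; q=np.polyfit(w[ok,0],w[ok,1],1)
print('foot edge slope deg',np.degrees(np.arctan(q[0])),ok.sum(),r.std(), 'y at 551',np.polyval(q,551))
print('corner',ray('wrist',[(605/1.5-.2,350/1.5-.2)],8,s))
Rt=R.from_quat(s['ee_rot']).as_matrix(); print('tool y yaw',np.degrees(np.arctan2(Rt[1,1],Rt[0,1])),Rt)
# tube direction in tool frame: edges at plane z=tubetop
for e in [((358,260),(361,450)),((405,260),(401,450))]:
    a=ray('wrist',[(x/1.5-.2,y/1.5-.2) for x,y in e],s['position'][2]+8,s); dd=a[1]-a[0]; print('tube edge yaw',np.degrees(np.arctan2(dd[1],dd[0])),a)
t=ray('wrist',[(x/1.5-.2,222/1.5) for x in (330,433)],s['position'][2]+15,s);print('ticket',t)
s=read_state();print(s['position'],s['contact_force'])
E
python3 m3.py
```

```text
[[285.  232.5]
 [303.  232.5]
 [321.  232.5]
 [339.  232.5]
 [357.  232.5]
 [375.  232.5]
 [393.  232.5]]
foot edge slope deg -0.6770621861202883 38 0.28218896928916787 y at 551 -60.803027126959336
corner [[641.7480922  -62.61263574   8.        ]]
tool y yaw -0.8813040908997686 [[ 0.01537663  0.9998779  -0.00278292]
 [ 0.9998805  -0.01538099 -0.00155443]
 [-0.00159704 -0.00275868 -0.99999492]]
tube edge yaw -90.91060853857742 [[471.01154208  45.02839406 157.30498585]
 [469.89596688 -25.15804251 157.30498585]]
tube edge yaw -90.92512904328714 [[485.40028344  44.8373807  157.30498585]
 [484.26740726 -25.31865123 157.30498585]]
ticket [[463.97073296  57.70025683 164.30498585]
 [492.78834535  57.30772087 164.30498585]]
[476.75874684  -3.20042033 149.33862618] [ 0.13597287  0.57428363 -3.02474952]
```

Run:
```python
from h import *
v=[550.2,-171.3,np.radians(-90.7)]
M=R.from_euler('z',v[2]).as_matrix()
im=np.load('pics/s3.png.npy').astype(float); 
def blob(f,x0,y0,x1,y1):
    a=np.load('pics/'+f+'.npy').astype(float)[y0:y1,x0:x1]; w=np.clip(a[:,:,0]-a[:,:,2]-45,0,None); yy,xx=np.mgrid[y0:y1,x0:x1]; print((w>20).sum()); return (w*xx).sum()/w.sum(),(w*yy).sum()/w.sum()
print('scene',blob('s3.png',230,170,250,190),'top',blob('t3.png',264,168,280,186))
for y in (-20,-15,-10,-5):
    print(y,proj('scene',M@[-31.5,y,175]+[v[0],v[1],0]),proj('top',M@[-30.75,y,182]+[v[0],v[1],0]))
# check scene bias: post top corners
for P in ([20,40,254],[-20,40,254],[-20,-40,254],[-20,40,8],[-20,-40,8]): print(P,(proj('scene',M@P+[v[0],v[1],0])-[189.6,129.6])*6,(proj('top',M@P+[v[0],v[1],0])-[189.6,139.6])*6)
```

```text
7
9
scene (np.float64(239.08928571428572), np.float64(179.08630952380952)) top (np.float64(271.4895833333333), np.float64(177.2265625))
-20 [[241.82473383 179.31473337]] [[271.76097067 179.23917933]]
-15 [[240.57591305 179.79958158]] [[271.77889091 177.57775374]]
-10 [[239.32286657 180.28612264]] [[271.79675083 175.91756837]]
-5 [[238.06557963 180.77436281]] [[271.81455041 174.25863288]]
[20, 40, 254] [[159.62378662 164.5795274 ]] [[608.54808732  95.39974999]]
[-20, 40, 254] [[203.37078362 192.65550921]] [[524.26117061  94.01329884]]
[-20, -40, 254] [[327.91685254 148.41005199]] [[522.6677898  261.68920133]]
[-20, 40, 8] [[220.78264813 582.53464847]] [[498.33444762 170.04693273]]
[-20, -40, 8] [[334.93115419 531.9207236 ]] [[496.82923718 311.51587181]]
```

Run:
```python
from h import *
M=R.from_euler('z',np.radians(-90.9)).as_matrix()
o=np.array([476.8,-3.2,149.3-22.1])-M@[-75,0,0]
for P in ([-5,35,98],[-5,35,0],[-5,35,65],[-5,35,51],[0,-35,98],[-5,-35,98]): print(P,(proj('scene',M@P+o)-[189.6,129.6])*6,(proj('top',M@P+o)-[189.6,139.6])*6)
```

```text
[-5, 35, 98] [[419.74932626 251.34356561]] [[359.05566673 267.42102815]]
[-5, 35, 0] [[419.64019055 412.00678964]] [[359.12365987 288.54028755]]
[-5, 35, 65] [[419.70967725 306.67668289]] [[359.07964711 274.87162214]]
[-5, 35, 51] [[419.69377201 329.76865477]] [[359.08947561 277.92464028]]
[0, -35, 98] [[517.59629067 207.99326971]] [[366.71474569 412.87898103]]
[-5, -35, 98] [[523.66943151 211.51959167]] [[356.27587735 412.68160454]]
```

Emit:
jog_arm:
  increments:
    - [-0.01,0.002,0.003,-0.2]
    - [-0.025,0.004,0.006,-0.2]
    - [-0.037,0.0058,0.009,-0.2]
    - [-0.0415,0.0058,0.0102,-0.2]
    - [-0.0415,0.0058,0.0102,-0.2]
    - [-0.0415,0.0058,0.0102,-0.2]

```text
clock: 5.9
position: [481.9, -44.7, 139.3]
ee_rot: [0.711, 0.703, -0.001, -0.0]
contact_force: [0.7, -0.1, -4.1]
gripper_width: 14.0
```

Run:
```python
from h import *
import pickle
s=read_state(); pickle.dump(s,open('w4.pkl','wb')); print(s['position'],s['ee_rot'],s['contact_force'],s['wrist_torque'])
for n in ('scene','top'): snap(n,n[0]+'4.png')
crop('t4.png',210,140,310,220,7,'t4b.png')
crop('s4.png',205,130,305,215,7,'s4b.png')
M=R.from_euler('z',np.radians(-90.7)).as_matrix()
o=s['position']+[0,0,-22.1]-M@[-75,0,0]
for P in ([-5,35,98],[-5,35,0],[-5,35,65],[-5,35,51],[-5,-35,98]): print(P,(proj('scene',M@P+o)-[204.6,129.6])*7,(proj('top',M@P+o)-[209.6,139.6])*7)
```

```text
[481.93518977 -44.70558547 139.30414131] [ 7.11405250e-01  7.02780612e-01 -1.38052503e-03 -2.76904824e-04] [ 0.70077465 -0.07261793 -4.06284475] [0.13927589 0.01971225 0.0432003 ]
[-5, 35, 98] [[317.41417341 281.6196079 ]] [[378.48249829 302.1373063 ]]
[-5, 35, 0] [[319.51782517 465.92149173]] [[371.7802475  327.26431837]]
[-5, 35, 65] [[318.13101578 345.06374709]] [[376.1189827 310.9985795]]
[-5, 35, 51] [[318.43255423 371.54997863]] [[375.15018964 314.63065813]]
[-5, -35, 98] [[437.64903861 236.08507969]] [[376.3452433  470.21738868]]
```

View pics/s4b.png

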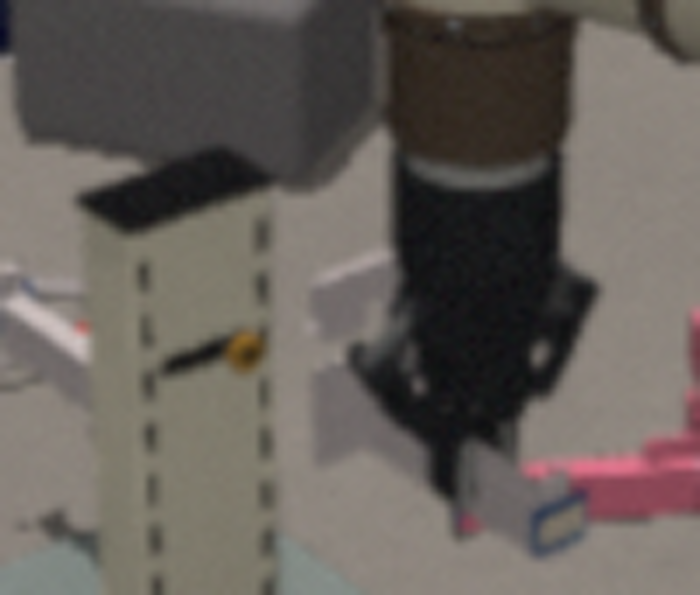

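View pics/t4b.png

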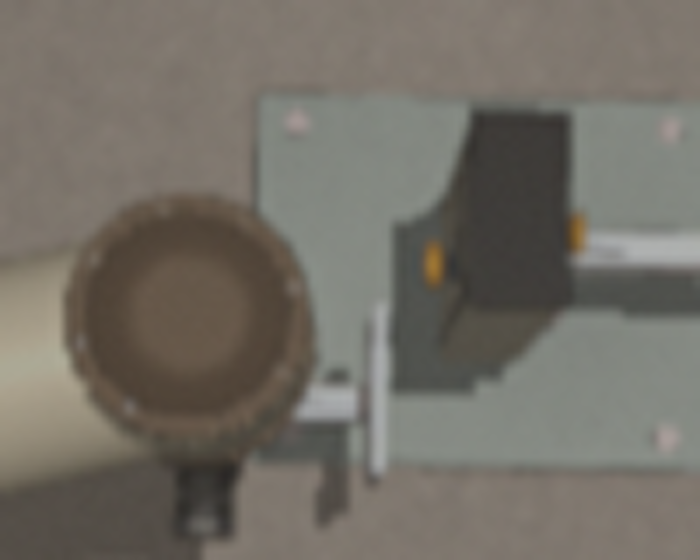

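Emit:
jog_arm:
  increments:
    - [-0.008,0,0,0]
    - [-0.017,0,0,0]
    - [-0.023,0,0,0]
    - [-0.026,0,0,0]
    - [-0.026,0,0,0]
    - [-0.026,0,0,0]

```text
clock: 6.75
position: [481.7, -70.5, 139.4]
ee_rot: [0.711, 0.703, -0.001, -0.0]
contact_force: [0.4, 0.2, -3.0]
gripper_width: 13.9
```

Emit:
jog_arm:
  increments:
    - [-0.0015,0,0,0]
    - [-0.003,0,0,0]
    - [-0.003,0,0,0]

```text
clock: 7.12
position: [481.6, -73.5, 139.4]
ee_rot: [0.711, 0.703, -0.001, -0.0]
contact_force: [-0.4, 0.3, -3.6]
gripper_width: 13.9
```

Emit:
jog_arm:
  increments:
    - [-0.0007,0,0,0]
    - [-0.0007,0,0,0]

```text
clock: 7.38
position: [481.6, -74.3, 139.4]
ee_rot: [0.711, 0.703, -0.001, -0.0]
contact_force: [0.2, -1.1, -3.4]
gripper_width: 13.9
```

Emit:
jog_arm:
  increments:
    - [-0.0007,0,0,0]
    - [-0.0007,0,0,0]

```text
clock: 7.62
position: [481.6, -75.0, 139.4]
ee_rot: [0.711, 0.703, -0.001, -0.0]
contact_force: [0.7, -0.7, -3.2]
gripper_width: 14.0
```

Emit:
jog_arm:
  increments:
    - [-0.0007,0,0,0]
    - [-0.0007,0,0,0]

```text
clock: 7.88
position: [481.6, -75.8, 139.4]
ee_rot: [0.711, 0.703, -0.001, -0.0]
contact_force: [0.1, 0.4, -3.0]
gripper_width: 13.8
```

Emit:
jog_arm:
  increments:
    - [-0.0007,0,0,0]
    - [-0.0007,0,0,0]

```text
clock: 8.12
position: [481.6, -76.5, 139.4]
ee_rot: [0.711, 0.703, -0.001, -0.0]
contact_force: [-1.0, -0.2, -3.1]
gripper_width: 14.2
```

Emit:
jog_arm:
  increments:
    - [-0.0006,0,0,0]
    - [-0.0006,0,0,0]

```text
clock: 8.38
position: [481.5, -76.9, 139.3]
ee_rot: [0.711, 0.703, -0.001, -0.0]
contact_force: [0.4, 2.2, -2.9]
gripper_width: 13.7
```

Emit:
jog_arm:
  increments:
    - [-0.0004,0,0,0]
    - [-0.0004,0,0,0]

```text
clock: 8.62
position: [481.5, -77.0, 139.2]
ee_rot: [0.711, 0.703, -0.001, -0.001]
contact_force: [-0.6, 3.2, -2.8]
gripper_width: 13.4
```

```bash
python3 -c "
from h import *
s=read_state(); print(s['position'],s['contact_force'],s['wrist_torque'])"
```

```text
[481.48950451 -76.97231935 139.24545895] [-0.57467057  3.17351159 -2.77390751] [1.09889133 0.13927338 0.08548405]
```

Emit:
jog_arm:
  increments:
    - [-0.0003,0.0015,0,0]
    - [-0.0003,0.003,0,0]
    - [-0.0003,0.0045,0,0]
    - [-0.0003,0.006,0,0]
    - [-0.0003,0.006,0,0]

```text
clock: 9.25
position: [486.1, -77.0, 138.5]
ee_rot: [0.712, 0.703, -0.002, -0.002]
contact_force: [-2.8, 5.2, -3.3]
gripper_width: 13.7
```

Emit:
jog_arm:
  increments:
    - [-0.0003,0.001,0,0]
    - [-0.0003,0.0025,0,0]
    - [-0.0003,0.004,0,0]
    - [-0.0003,0.004,0,0]

```text
clock: 9.75
position: [489.1, -77.0, 137.9]
ee_rot: [0.712, 0.702, -0.003, -0.003]
contact_force: [-2.0, 5.0, -3.4]
gripper_width: 13.7
```

```bash
cat > st.py <<'E'
from h import *
s=read_state(); print(s['clock'],s['position'].round(2),s['contact_force'].round(2),s['wrist_torque'].round(3));print(R.from_quat(s['ee_rot']).as_matrix().round(4))
E
python3 st.py
```

```text
9.75 [489.14 -77.   137.94] [-2.04  4.98 -3.45] [ 1.188  0.437 -0.066]
[[ 1.360e-02  9.999e-01 -8.200e-03]
 [ 9.999e-01 -1.360e-02  5.000e-04]
 [ 4.000e-04 -8.200e-03 -1.000e+00]]
```

Emit:
jog_arm:
  increments:
    - [0.0008,0,-0.0007,0]
    - [0.0008,0,-0.0013,0]
    - [0.0008,0,-0.0013,0]

```text
clock: 10.12
position: [489.4, -76.4, 139.5]
ee_rot: [0.712, 0.702, -0.003, -0.003]
contact_force: [0.1, -0.3, -3.7]
gripper_width: 14.2
```

```bash
python3 st.py
```

```text
10.125 [489.44 -76.43 139.49] [ 0.09 -0.29 -3.67] [ 0.102 -0.032  0.02 ]
[[ 1.380e-02  9.999e-01 -7.500e-03]
 [ 9.999e-01 -1.370e-02  3.000e-04]
 [ 2.000e-04 -7.500e-03 -1.000e+00]]
```

Emit:
jog_arm:
  increments:
    - [0,0.0015,0,0]
    - [0,0.003,0,0]
    - [0,0.0045,0,0]
    - [0,0.0045,0,0]

```text
clock: 10.62
position: [494.1, -76.5, 139.4]
ee_rot: [0.712, 0.702, -0.003, -0.003]
contact_force: [0.2, -0.5, -2.8]
gripper_width: 14.0
```

Emit:
jog_arm:
  increments:
    - [0,0.0015,0,0]
    - [0,0.003,0,0]
    - [0,0.0045,0,0]
    - [0,0.0045,0,0]

```text
clock: 11.12
position: [498.7, -76.6, 139.4]
ee_rot: [0.712, 0.702, -0.003, -0.003]
contact_force: [0.5, 0.7, -3.1]
gripper_width: 13.9
```

```bash
python3 st.py
```

```text
11.125 [498.71 -76.56 139.37] [ 0.49  0.72 -3.06] [ 0.124 -0.053 -0.011]
[[ 1.370e-02  9.999e-01 -7.500e-03]
 [ 9.999e-01 -1.370e-02  2.000e-04]
 [ 1.000e-04 -7.500e-03 -1.000e+00]]
```

Emit:
jog_arm:
  increments:
    - [0,0.0015,0,0]
    - [0,0.003,0,0]
    - [0,0.0045,0,0]
    - [0,0.0045,0,0]

```text
clock: 11.62
position: [503.4, -76.6, 139.3]
ee_rot: [0.712, 0.702, -0.003, -0.003]
contact_force: [-0.7, -0.4, -3.2]
gripper_width: 14.1
```

Emit:
jog_arm:
  increments:
    - [0,0.0015,0,0]
    - [0,0.003,0,0]
    - [0,0.0045,0,0]
    - [0,0.0045,0,0]

```text
clock: 12.12
position: [508.0, -76.7, 139.3]
ee_rot: [0.712, 0.702, -0.003, -0.003]
contact_force: [0.1, 0.5, -3.4]
gripper_width: 13.9
```

```bash
python3 st.py
python3 - <<'E'
from h import *
snap('scene','s5.png');snap('top','t5.png')
crop('s5.png',205,130,305,215,7,'s5b.png')
E
```

```text
12.125 [507.96 -76.66 139.26] [ 0.09  0.46 -3.38] [ 0.13  -0.047  0.016]
[[ 1.380e-02  9.999e-01 -7.400e-03]
 [ 9.999e-01 -1.380e-02  3.000e-04]
 [ 2.000e-04 -7.400e-03 -1.000e+00]]
```

View pics/s5b.png

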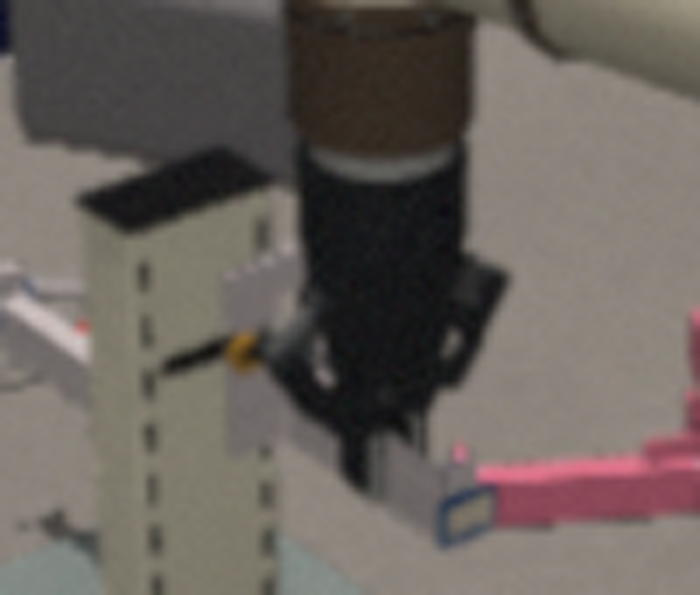

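The scene picture shows the brass head (240,350) in front of the plate, so the slot is entering. There is no contact force yet, so I'll carry on.

Emit:
jog_arm:
  increments:
    - [0,0.0015,0,0]
    - [0,0.003,0,0]
    - [0,0.0045,0,0]
    - [0,0.006,0,0]
    - [0,0.006,0,0]

```text
clock: 12.85
position: [514.0, -76.8, 139.2]
ee_rot: [0.712, 0.702, -0.003, -0.003]
contact_force: [0.4, -1.0, -3.1]
gripper_width: 13.9
```

Emit:
jog_arm:
  increments:
    - [0,0.0015,0,0]
    - [0,0.003,0,0]
    - [0,0.0045,0,0]
    - [0,0.006,0,0]
    - [0,0.006,0,0]

```text
clock: 13.48
position: [520.1, -76.8, 139.1]
ee_rot: [0.712, 0.702, -0.003, -0.003]
contact_force: [0.4, 0.3, -2.3]
gripper_width: 14.0
```

Emit:
jog_arm:
  increments:
    - [0,0.0015,0,0]
    - [0,0.003,0,0]
    - [0,0.0045,0,0]
    - [0,0.0045,0,0]

```text
clock: 13.98
position: [524.7, -76.9, 139.1]
ee_rot: [0.712, 0.702, -0.003, -0.003]
contact_force: [0.3, -0.4, -3.7]
gripper_width: 14.2
```

```bash
python3 st.py
```

```text
13.975 [524.7  -76.88 139.06] [ 0.33 -0.43 -3.69] [ 0.132 -0.031 -0.012]
[[ 1.390e-02  9.999e-01 -7.400e-03]
 [ 9.999e-01 -1.390e-02  3.000e-04]
 [ 2.000e-04 -7.400e-03 -1.000e+00]]
```

Emit:
jog_arm:
  increments:
    - [0,0.0015,0,0]
    - [0,0.003,0,0]
    - [0,0.004,0,0]
    - [0,0.004,0,0]

```text
clock: 14.48
position: [528.8, -77.0, 139.0]
ee_rot: [0.712, 0.702, -0.003, -0.003]
contact_force: [0.5, -0.3, -3.1]
gripper_width: 13.9
```

Emit:
jog_arm:
  increments:
    - [0,0.0015,0,0]
    - [0,0.003,0,0]
    - [0,0.003,0,0]

```text
clock: 14.85
position: [531.9, -77.0, 139.0]
ee_rot: [0.712, 0.702, -0.003, -0.003]
contact_force: [-0.3, 0.8, -2.2]
gripper_width: 13.9
```

Emit:
jog_arm:
  increments:
    - [0,0.001,0,0]
    - [0,0.002,0,0]
    - [0,0.002,0,0]

```text
clock: 15.22
position: [534.0, -77.0, 138.9]
ee_rot: [0.712, 0.702, -0.003, -0.003]
contact_force: [0.7, 0.6, -3.2]
gripper_width: 13.6
```

Emit:
jog_arm:
  increments:
    - [0,0.001,0,0]
    - [0,0.002,0,0]
    - [0,0.002,0,0]

```text
clock: 15.6
position: [536.1, -77.0, 138.9]
ee_rot: [0.712, 0.702, -0.003, -0.003]
contact_force: [-0.4, -0.4, -4.4]
gripper_width: 14.2
```

Emit:
jog_arm:
  increments:
    - [0,0.001,0,0]
    - [0,0.0015,0,0]
    - [0,0.0015,0,0]

```text
clock: 15.98
position: [537.6, -77.0, 138.9]
ee_rot: [0.712, 0.702, -0.003, -0.003]
contact_force: [-0.5, -0.8, -2.6]
gripper_width: 13.7
```

Emit:
jog_arm:
  increments:
    - [0,0.001,0,0]
    - [0,0.0015,0,0]
    - [0,0.0015,0,0]

```text
clock: 16.35
position: [539.2, -77.1, 138.9]
ee_rot: [0.712, 0.702, -0.002, -0.003]
contact_force: [0.3, -0.2, -2.5]
gripper_width: 13.8
```

Emit:
jog_arm:
  increments:
    - [0,0.001,0,0]
    - [0,0.0015,0,0]
    - [0,0.0015,0,0]

```text
clock: 16.73
position: [540.1, -77.2, 138.7]
ee_rot: [0.712, 0.702, -0.003, -0.003]
contact_force: [-2.7, -0.5, -1.5]
gripper_width: 14.0
```

Emit:
jog_arm:
  increments:
    - [0,0.001,0,0]
    - [0,0.0015,0,0]
    - [0,0.0015,0,0]

```text
clock: 17.1
position: [540.5, -77.3, 138.5]
ee_rot: [0.713, 0.702, -0.004, -0.004]
contact_force: [-5.1, 0.4, -0.3]
gripper_width: 13.8
```

The stop is felt at x≈540 (Fx −5 N). I'll back off about 2 mm to centre the notch, then lower.

Emit:
jog_arm:
  increments:
    - [0,-0.0012,0,0]
    - [0,-0.0022,0,0]
    - [0,-0.0022,0,0]
    - [0,-0.0022,0,0]

```text
clock: 17.6
position: [538.7, -77.2, 138.6]
ee_rot: [0.712, 0.702, -0.004, -0.004]
contact_force: [0.7, -0.3, -2.7]
gripper_width: 14.2
```

```bash
python3 st.py
```

```text
17.6 [538.68 -77.22 138.61] [ 0.67 -0.34 -2.74] [ 0.153 -0.059 -0.018]
[[ 1.510e-02  9.998e-01 -1.050e-02]
 [ 9.999e-01 -1.510e-02  2.000e-04]
 [ 1.000e-04 -1.050e-02 -9.999e-01]]
```

Emit:
jog_arm:
  increments:
    - [0,-0.0003,0.002,0]
    - [0,-0.0003,0.004,0]
    - [0,-0.0003,0.006,0]
    - [0,-0.0003,0.006,0]

```text
clock: 18.1
position: [538.2, -77.2, 132.4]
ee_rot: [0.712, 0.702, -0.004, -0.004]
contact_force: [-0.9, 0.6, -3.1]
gripper_width: 13.7
```

Emit:
jog_arm:
  increments:
    - [0,0,0.002,0]
    - [0,0,0.004,0]
    - [0,0,0.005,0]
    - [0,0,0.005,0]

```text
clock: 18.6
position: [538.1, -77.2, 127.2]
ee_rot: [0.712, 0.702, -0.004, -0.004]
contact_force: [0.2, -0.5, -3.0]
gripper_width: 13.8
```

Emit:
jog_arm:
  increments:
    - [0,0,0.001,0]
    - [0,0,0.0015,0]
    - [0,0,0.0015,0]

```text
clock: 18.98
position: [538.0, -77.2, 125.7]
ee_rot: [0.712, 0.702, -0.004, -0.004]
contact_force: [-0.1, 0.3, -2.8]
gripper_width: 13.8
```

```bash
python3 st.py
```

```text
18.975 [538.02 -77.23 125.68] [-0.06  0.35 -2.78] [ 0.13  -0.016  0.052]
[[ 1.510e-02  9.998e-01 -1.130e-02]
 [ 9.999e-01 -1.510e-02  1.000e-04]
 [-0.000e+00 -1.130e-02 -9.999e-01]]
```

Emit:
jog_arm:
  increments:
    - [0,0,0.0008,0]
    - [0,0,0.0008,0]

```text
clock: 19.23
position: [538.0, -77.3, 124.8]
ee_rot: [0.712, 0.702, -0.004, -0.004]
contact_force: [-0.5, 0.7, -3.6]
gripper_width: 14.0
```

Emit:
jog_arm:
  increments:
    - [0,0,0.0007,0]
    - [0,0,0.0007,0]

```text
clock: 19.48
position: [538.1, -77.3, 124.3]
ee_rot: [0.712, 0.702, -0.004, -0.004]
contact_force: [0.1, -0.5, -1.7]
gripper_width: 13.8
```

Emit:
jog_arm:
  increments:
    - [0,0,0.0006,0]
    - [0,0,0.0006,0]

```text
clock: 19.73
position: [538.2, -77.4, 124.1]
ee_rot: [0.712, 0.702, -0.004, -0.004]
contact_force: [-1.2, -1.3, 0.3]
gripper_width: 13.8
```

The weight has passed to the stud (Fz went from −3 to about 0). I'll release gently.

Emit:
jog_arm:
  increments:
    - [0,0,0,0]
    - [0,0,0,0]
    - [0,0,0,0]
    - [0,0,0,0]
  hand: -0.5

```text
clock: 20.23
position: [538.3, -77.4, 124.1]
ee_rot: [0.712, 0.702, -0.004, -0.004]
contact_force: [-0.1, -1.5, 0.4]
gripper_width: 21.4
```

```bash
python3 st.py
python3 - <<'E'
from h import *
snap('scene','s6.png');snap('wrist','w6.png')
crop('s6.png',205,130,305,215,7,'s6b.png');crop('w6.png',0,0,512,384,1.5,'w6b.png')
E
```

```text
20.225 [538.26 -77.38 124.12] [-0.05 -1.49  0.41] [ 0.007 -0.001  0.008]
[[ 1.480e-02  9.998e-01 -1.070e-02]
 [ 9.999e-01 -1.480e-02 -3.000e-04]
 [-5.000e-04 -1.060e-02 -9.999e-01]]
```

View pics/s6b.png

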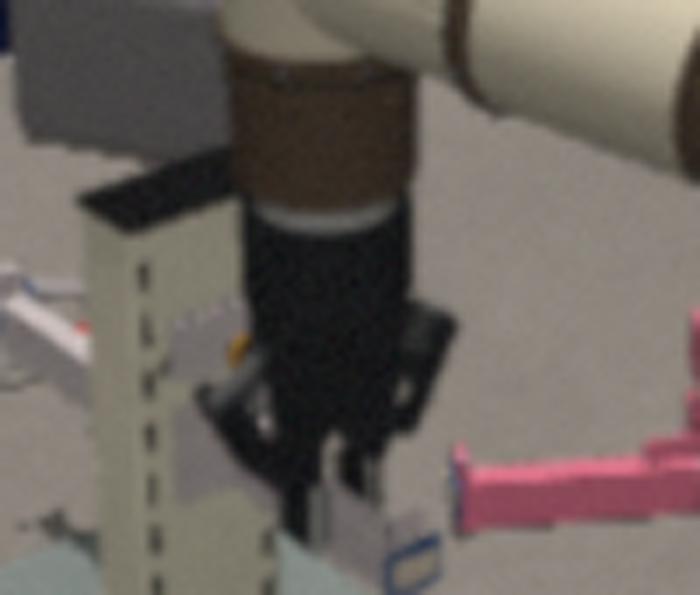

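View pics/w6b.png

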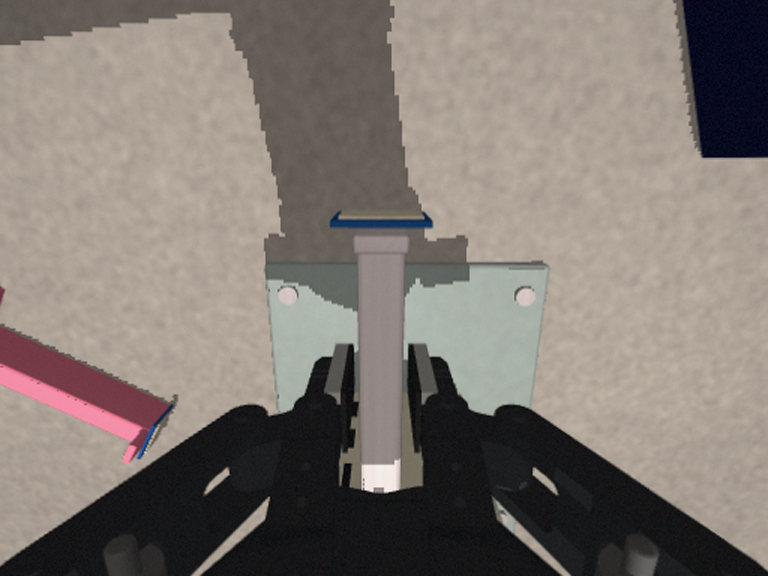

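The wrist view shows clear gaps on both sides of the tube (pads at 353 and 410, tube 358–404), and the arm is hanging. I'll open wider and then lift straight out.

Emit:
jog_arm:
  increments:
    - [0,0,0,0]
    - [0,0,0,0]
    - [0,0,0,0]
    - [0,0,-0.01,0]
    - [0,0,-0.03,0]
    - [0,0,-0.06,0]
    - [0,0,-0.1,0]
    - [0,0,-0.14,0]
    - [0,0,-0.17,0]
    - [0,0,-0.17,0]
  hand: 0.2

```text
clock: 21.58
position: [541.3, -77.4, 297.9]
ee_rot: [0.712, 0.702, -0.001, -0.001]
contact_force: [0.7, 0.1, -0.5]
gripper_width: 51.3
```

Emit:
jog_arm:
  increments:
    - [0.03,0,0,0]
    - [0.07,0,0,0]
    - [0.11,0,0,0]
    - [0.15,0,0,0]
    - [0.18,0,0,0]
    - [0.2,0,0,0]
    - [0.2,0,0,0]

```text
clock: 22.45
position: [544.0, 123.4, 297.3]
ee_rot: [0.712, 0.702, -0.002, -0.001]
contact_force: [-0.5, 0.2, 0.4]
gripper_width: 51.1
```

```bash
python3 st.py
python3 - <<'E'
from h import *
import pickle
s=read_state(); pickle.dump(s,open('w7.pkl','wb'))
for n in ('scene','top','wrist'): snap(n,n[0]+'7.png')
crop('s7.png',205,130,305,215,7,'s7b.png');crop('w7.png',0,0,512,384,1.5,'w7b.png');crop('t7.png',210,140,310,220,7,'t7b.png')
E
```

```text
22.45 [543.96 123.39 297.34] [-0.53  0.23  0.36] [-0.012  0.001  0.004]
[[ 1.310e-02  9.999e-01 -4.400e-03]
 [ 9.999e-01 -1.310e-02 -5.000e-04]
 [-5.000e-04 -4.400e-03 -1.000e+00]]
```

View pics/s7b.png

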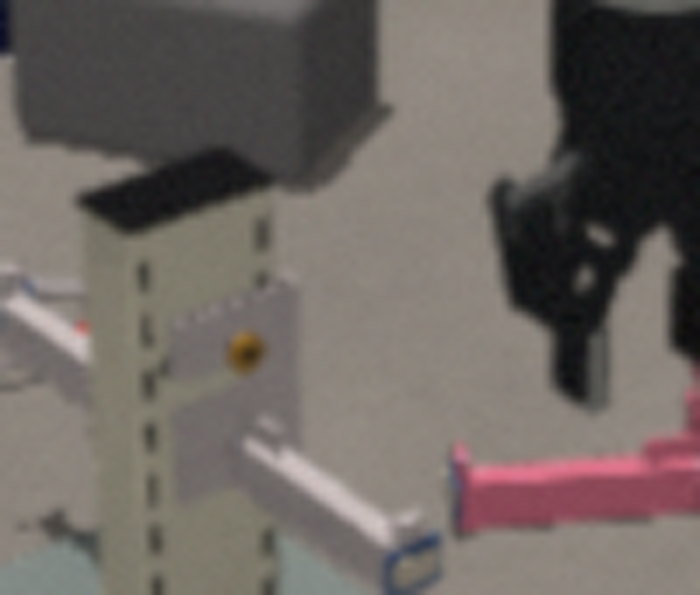

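View pics/t7b.png

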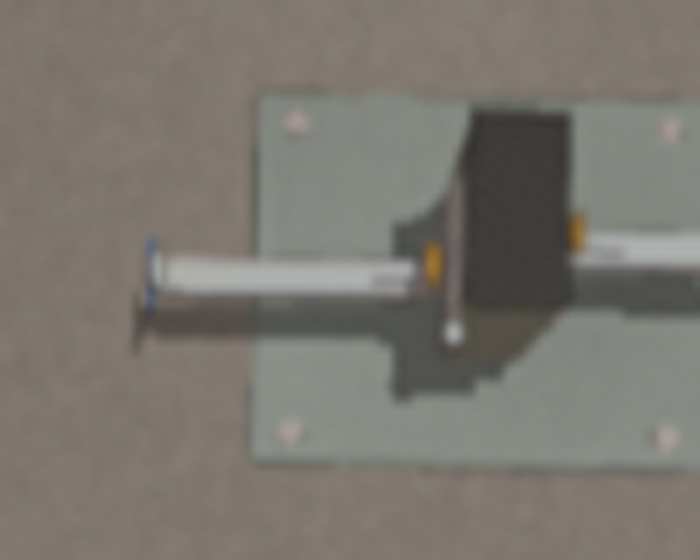

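View pics/w7b.png

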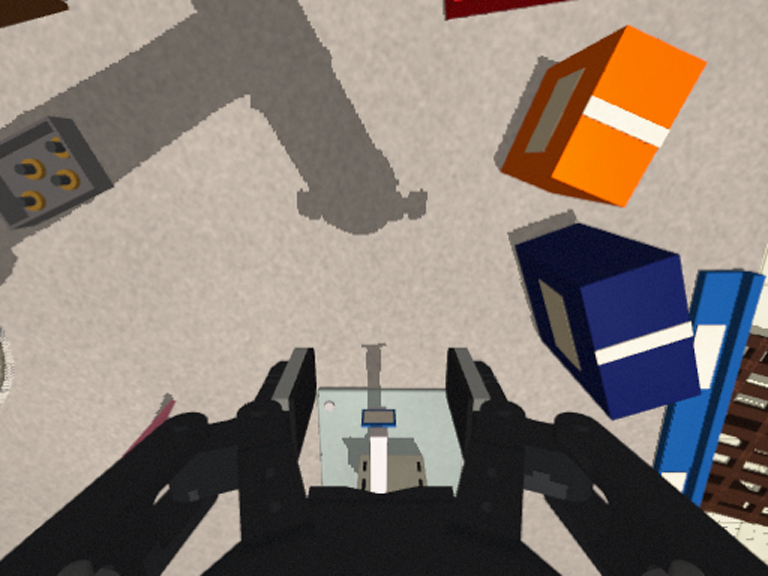

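```bash
python3 -c "
from bench import *
print(job_done()); print(read_state()['clock'])"
```

```text
the job is handed in; nothing more can be done
None
the job is handed in; nothing more can be done
```

The product arm is hanging on the stud of the bare face, and I handed the job in at about 22.6 s; no verdict was reported.

**What I did:**
- I gripped the tube at its mid section and squared the plate to the post by sight.
- I touched the post at about 3 N. Dragging on the face raised the force to about 5 N and tilted the tool slightly (about 0.6° by the end). I therefore slid the rest of the way with the plate an estimated few tenths of a millimetre off the post.
- I felt the stop at x≈540 mm, with about 5 N of push, and backed off about 2 mm to centre the notch.
- I lowered it about 14.5 mm until the stud took the arm's weight, then opened the fingers, lifted straight up and backed away.

**Last checks:**
- **Pictures:** the top and scene views after release show the plate against the post, the brass head in front of it, and the tube straight out. The tool is well clear of the arm.
- **Forces:** force readings near 0 after release, and about 6 N at most during the slide.
- **Disagreement:** in the scene view, parts of the arm and post sat 1–2 pixels (a few mm) from where my fitted poses put them. I trusted the top and wrist views, which agreed with each other, and then went by feel.
- **Not measured:** I judged the final seat height and uprightness by sight and from the lowering distance, not with a separate fit.

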